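# Put the milling-tool holders back in their own pots

## Robot

A 6-joint arm with a two-finger parallel gripper is mounted at the origin on a cart in front of the work surface, level with it; the furniture and walls round the work are solid. World frame = base frame: x ahead of the robot, y to its left, z up, the work surface at z = 0. Lengths are in m, angles in rad, forces in N, time in s.
With the tool pointing down it reaches from about 0.3 to 0.75 m from the base axis. Payload 8.5 kg.
Tool frame: the origin (TCP) lies midway between the tips of the shut fingers; the grasp point (between the pads) lies 19 mm behind it (manip.grip_depth is the z of the grasp point in the tool frame, in m); z points along the fingers, y is the line along which they close (so a half turn about z gives the same grasp; the last joint's range is limited). The gripper opens to 88 mm and grips with 3 to 60 N. Pads are 18 mm wide; open, the fingers measure 123 mm over their backs; the gripper's body (75 mm by 187 mm) begins 45 mm behind the grasp point.
Start: joints at [-1.427, 0.381, 1.297, -0, 1.464, -0.215], TCP at [0.193, -0.515, 0.239] pointing down, gripper open.
Joint ranges: [-3.11, 3.11], [-0.89, 2.33], [0.22, 2.48], [-1.42, 4.56], [0.17, 2.85], [-2.88, 2.88]. Speed limits (rad/s): [2.39, 2.39, 3.14, 3.14, 3.14, 3.14].

## Interface

Orientations are given as a 3x3 rotation matrix whose columns are the frame's x, y, z axes.
In Python, from rig import manip, eyes gives the robot as it stands.
- The arm moves only by the tool move_arm, never from a script. Its argument "steps" is text: rows parted by semicolons, each of 6 numbers parted by spaces: the shift along the tool's x, y, z in cm, then the turn, a rotation vector about the tool's x, y, z in rad. In form: x y z rx ry rz; .... A call has 1 to 10 rows; each row shifts and turns the commanded pose from where the row before left it, along the tool's axes as they then stand; what a row does not reach is not made up. A row lasts 1/8 s, in which the tool goes at most 62.5 mm and 10.7 degrees, less where a joint would pass 70% of its speed; a pose out of reach is approached as far as the arm can. A call is refused whole if a number of a shift passes 6.25 or a number of a turn 0.188, either way. A call with a gripper value outside its range is refused whole. "jaw" is the opening, from 0 (shut) to 1 (fully open), set as the call begins (left out, the last holds). The fingers move at their own pace and stop on an object; "squeeze" is the grip in N (left out, the last holds). Time passes only in rows, so rows that do not move let the fingers close. It gives the time, the measured TCP pose, the force, the opening and the grip force at its end, in the units of the state.
- manip.get_obs(): the state, without advancing time (a new reading comes with each control period).
- eyes.camera(name): name is "scene" or "top"; returns a dict with "frame" (384x512x3 uint8, blue, green, red), "mtx" (3x3 intrinsics, pixels), "camera_from_world" (4x4, takes a point from world to camera coordinates). Camera axes: x right, y up, looking along -z (the intrinsics and any distortion apply to the point x, -y, -z); pixel columns grow to the right and rows downward; lengths in m; the calibration is good to about 2 mm. A picture is of the moment at which its call begins. There is no depth.
- manip.job_done(): hands the job in; it is judged then, once.
The state is a dict: "clock": time; "qpos": joint angles; "qvel": joint speeds; "tau": joint torques, N m; "ee_pos": TCP position; "tcp_rot": TCP orientation; "force": force on the tool from outside, world axes, zero at the start; "ft_torque": the same for the moment, N m; "grip_width": opening from 0.0 (shut) to 1.0 (fully open); "grasp_force": force on a finger pad.
Only numpy, scipy, OpenCV 4.12 (cv2) and the standard library are available. Lean on these libraries where they do the work, as an engineer would, in place of code of your own. Each camera call takes 0.05 s, during which the arm holds its last target. There are 200 camera calls.

## Task

The four milling-tool holders in the bench rack have been put back in each other's pots. Move each one into the pot of the same colour as the ring on its nut, seated fully down on the pot, using the empty black pot for parking while you swap them and leaving it empty at the end. Keep the holders upright, lower them in rather than dropping them, and do not knock the spray can.

Things in the scene. Friction and masses are not known exactly. Their poses are not given: they have to be found in the camera images.
- red_holder: Steel tool holder with red ring on its nut and a dark 25 mm milling cutter. Origin: centre of flange underside, which sits on a pot; z up. Flange dia 46 mm, z 0 to 18; nut dia 42, z 22 to 50 (grip here, fingertips at z 25 or higher); cutter to z 76; below: cone dia 31 at z 0 to dia 17 at z -48, then stud dia 12 to z -62. About 0.5 kg, round, cannot stand on a flat surface.
- yellow_holder: Steel tool holder with yellow ring on its nut and a brass-coloured 16 mm end mill. Origin: centre of flange underside, which sits on a pot; z up. Flange dia 46 mm, z 0 to 18; nut dia 42, z 22 to 50 (grip here, fingertips at z 25 or higher); cutter to z 76; below: cone dia 31 at z 0 to dia 17 at z -48, then stud dia 12 to z -62. About 0.5 kg, round, cannot stand on a flat surface.
- green_holder: Steel tool holder with green ring on its nut and a pointed 21 mm countersink. Origin: centre of flange underside, which sits on a pot; z up. Flange dia 46 mm, z 0 to 18; nut dia 42, z 22 to 50 (grip here, fingertips at z 25 or higher); cutter to z 76; below: cone dia 31 at z 0 to dia 17 at z -48, then stud dia 12 to z -62. About 0.5 kg, round, cannot stand on a flat surface.
- blue_holder: Steel tool holder with blue ring on its nut and a thin 9 mm drill. Origin: centre of flange underside, which sits on a pot; z up. Flange dia 46 mm, z 0 to 18; nut dia 42, z 22 to 50 (grip here, fingertips at z 25 or higher); cutter to z 76; below: cone dia 31 at z 0 to dia 17 at z -48, then stud dia 12 to z -62. About 0.5 kg, round, cannot stand on a flat surface.
- red_pot: Red plastic pot fixed in the grey rack: 54 mm square, round through-hole 34 mm; home of the red-ringed holder. Origin: centre of its top face (72 mm above the desk), where the holder's flange rests; y along the rack, x across (close fingers along x). Five pots in any order, two staggered rows: three in front 90 mm apart, two 56 mm behind facing the gaps. Starts holding another colour.
- yellow_pot: Yellow plastic pot fixed in the grey rack: 54 mm square, round through-hole 34 mm; home of the yellow-ringed holder. Origin: centre of its top face (72 mm above the desk), where the holder's flange rests; y along the rack, x across (close fingers along x). Five pots in any order, two staggered rows: three in front 90 mm apart, two 56 mm behind facing the gaps. Starts holding another colour.
- green_pot: Green plastic pot fixed in the grey rack: 54 mm square, round through-hole 34 mm; home of the green-ringed holder. Origin: centre of its top face (72 mm above the desk), where the holder's flange rests; y along the rack, x across (close fingers along x). Five pots in any order, two staggered rows: three in front 90 mm apart, two 56 mm behind facing the gaps. Starts holding another colour.
- blue_pot: Blue plastic pot fixed in the grey rack: 54 mm square, round through-hole 34 mm; home of the blue-ringed holder. Origin: centre of its top face (72 mm above the desk), where the holder's flange rests; y along the rack, x across (close fingers along x). Five pots in any order, two staggered rows: three in front 90 mm apart, two 56 mm behind facing the gaps. Starts holding another colour.
- spare_pot: Black plastic pot, same shape, origin and axes as the coloured ones, in the same rack: belongs to no holder, empty at the start, free for parking one holder at a time; must be empty at the end.
- spray_can: Aerosol can, red, yellow and white, 56 mm across, 204 mm tall, standing behind the right-hand end of the rack. Origin: centre of its underside. Not to be knocked or shifted.

How it is judged:
At the end, for the whole second after the job is handed in: Each of the four holders stands in the pot of its ring's colour: its axis within 8 mm of the pot's, the flange on the pot's top face within 4 mm in height, upright within 0.08 rad, at rest (below 0.02 m/s) and released (horizontal distance between red_holder and red_pot below 0.008 m and z of red_holder in the frame of red_pot between -0.004 and 0.004 m and angle between each of red_holder, yellow_holder, green_holder, blue_holder's own z axis and vertical below 0.08 rad and linear speed of each of red_holder, yellow_holder, green_holder, blue_holder below 0.02 m/s and contact force between the fingers and red_holder below 0.1 N and horizontal distance between yellow_holder and yellow_pot below 0.008 m and z of yellow_holder in the frame of yellow_pot between -0.004 and 0.004 m and contact force between the fingers and yellow_holder below 0.1 N and horizontal distance between green_holder and green_pot below 0.008 m and z of green_holder in the frame of green_pot between -0.004 and 0.004 m and contact force between the fingers and green_holder below 0.1 N and horizontal distance between blue_holder and blue_pot below 0.008 m and z of blue_holder in the frame of blue_pot between -0.004 and 0.004 m and contact force between the fingers and blue_holder below 0.1 N); the robot touches nothing.
It fails at once if a holder tips over or is laid down (tilt above 0.6 rad) (angle between any of red_holder, yellow_holder, green_holder, blue_holder's own z axis and vertical above 0.6 rad).
It fails at once if a holder is dropped (out of the fingers and faster than 0.5 m/s, a fall of about 12 mm) ((linear speed of red_holder above 0.5 m/s and contact force between the fingers and red_holder below 0.1 N) or (linear speed of yellow_holder above 0.5 m/s and contact force between the fingers and yellow_holder below 0.1 N) or (linear speed of green_holder above 0.5 m/s and contact force between the fingers and green_holder below 0.1 N) or (linear speed of blue_holder above 0.5 m/s and contact force between the fingers and blue_holder below 0.1 N)).
It fails at once if the spray can is shifted by more than 30 mm or tipped by more than 0.3 rad (distance of spray_can from where it was at the start of the episode above 0.03 m or angle between spray_can's own z axis and vertical above 0.3 rad).
It also fails if it takes over 112 s, if anything falls off the work surface, if the arm or the gripper's body presses on something with over 40 N, if the wrist force passes 120 N, or if a joint passes its speed limit or range.

## Working session

There is one attempt and no reset: what is moved stays moved. The work goes in short steps, Python scripts to look and compute and a tool call to move; the robot and the scene stay as the last step left them, time stands still between calls to the robot, and variables do not carry over. Pictures are saved under pics/ and viewed, at most 14 in all, crops included, and the job is handed in when it is done.

Besides the shell and the picture viewer there is one more tool, called after "Emit:" as name(argument=value, ...) on one line, values as JSON. move_arm: Moves the arm, as the interface text tells. Its arguments: {"type":"object","properties":{"steps":{"type":"string"},"jaw":{"type":"number"},"squeeze":{"type":"number"}},"required":["steps"]}

```bash
mkdir -p pics
python3 - <<'E'
from rig import manip, eyes
import cv2,numpy as np
np.set_printoptions(precision=4,suppress=True)
for n in("scene","top"):
    c=eyes.camera(n); cv2.imwrite(f"pics/{n}0.png",c["frame"]); print(n,c["mtx"],c["camera_from_world"],[k for k in c])
o=manip.get_obs(); print(o, manip.grip_depth)
E
```

```text
scene [[464.4134   0.     261.1252]
 [  0.     464.4134 198.5816]
 [  0.       0.       1.    ]] [[-0.4984 -0.8669 -0.0039  0.4057]
 [ 0.7434 -0.4297  0.5126 -0.3814]
 [-0.4461  0.2526  0.8586 -0.8242]
 [ 0.      0.      0.      1.    ]] ['frame', 'mtx', 'camera_from_world']
top [[478.371    0.     248.4149]
 [  0.     478.371  196.3746]
 [  0.       0.       1.    ]] [[-0.0032 -0.9998  0.0173  0.131 ]
 [ 0.982   0.0001  0.189  -0.5706]
 [-0.189   0.0176  0.9818 -0.8376]
 [ 0.      0.      0.      1.    ]] ['frame', 'mtx', 'camera_from_world']
{'clock': 0.1, 'qpos': array([-1.4273,  0.3811,  1.2981, -0.    ,  1.4636, -0.2153]), 'qvel': array([-0.0007, -0.0031, -0.0025,  0.0017,  0.0009, -0.0009]), 'tau': array([  0.0044, -43.8645, -22.4913,   0.0714,   0.0341,  -0.0001]), 'ee_pos': array([ 0.1931, -0.5147,  0.2382]), 'tcp_rot': array([[ 0.9363,  0.3511, -0.0002],
       [ 0.3511, -0.9363,  0.0012],
       [ 0.0003, -0.0012, -1.    ]]), 'force': array([-0.5989, -0.2007,  0.3748]), 'ft_torque': array([0.0085, 0.0086, 0.0093]), 'grasp_force': 0.0, 'grip_width': 0.9986302084298336} -0.0187
```

View pics/scene0.png

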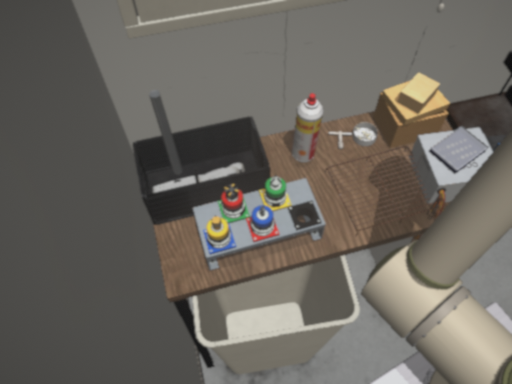

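View pics/top0.png

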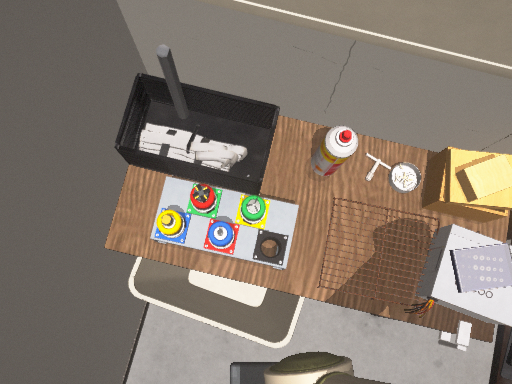

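The top view shows the front row as blue pot (yellow holder, 170,223), red pot (blue holder, 221,236) and black spare (269,247). The back row is green pot (red holder, 204,198) and yellow pot (green holder, 254,208). The can is at about (335,150), and a crate with a post stands behind the rack.

Run:
```python
import cv2,numpy as np
a=cv2.imread("pics/top0.png")[165:275,140:310]; b=cv2.imread("pics/scene0.png")[165:275,180:335]
cv2.imwrite("pics/tc.png",cv2.resize(a,None,fx=4.7,fy=4.7,interpolation=cv2.INTER_CUBIC))
cv2.imwrite("pics/sc.png",cv2.resize(b,None,fx=5,fy=5,interpolation=cv2.INTER_CUBIC))
```

```text
(no output)
```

View pics/tc.png

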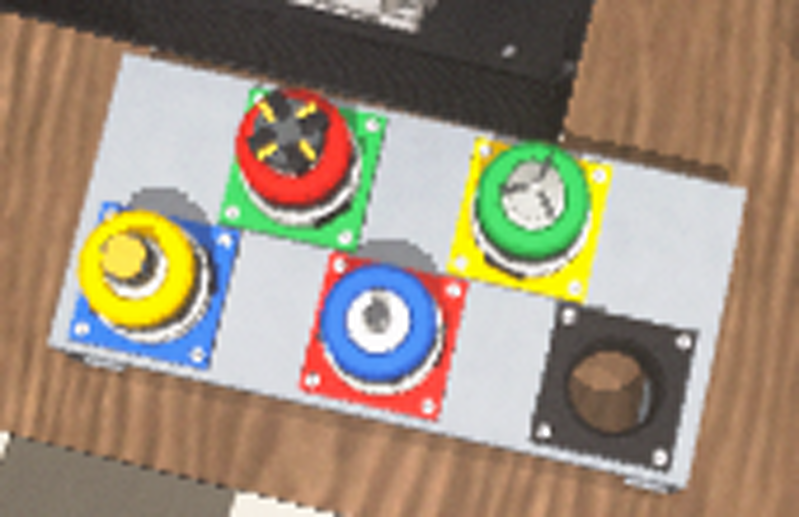

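View pics/sc.png

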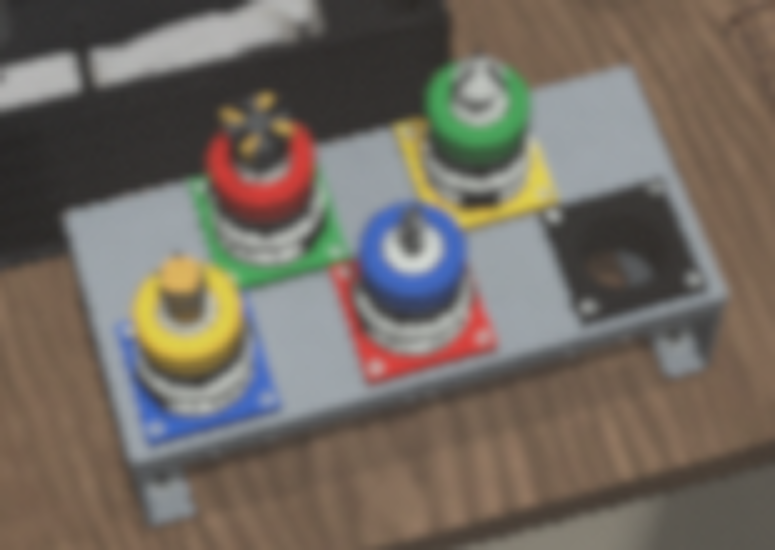

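The crops show every pot corner clearly in the top view; the order is blue, red, spare in front and green, yellow behind. In the scene view the black pot is fully visible (625,250 in the crop). Next I measure pots from both views, plus rings, can, crate rim and post.

```bash
cat > h.py <<'E'
from rig import manip, eyes
import cv2,numpy as np
np.set_printoptions(precision=4,suppress=True)
def ray(c,px):
    px=np.atleast_2d(px).astype(float); T=c["camera_from_world"]; R=T[:3,:3]
    d=np.c_[px,np.ones(len(px))]@np.linalg.inv(c["mtx"]).T; d=d*[1,-1,-1]
    return -R.T@T[:3,3], d@R
def plane(c,px,z):
    o,d=ray(c,px); return o+d*((z-o[2])/d[:,2])[:,None]
def tri(c1,p1,c2,p2):
    o1,d1=ray(c1,p1);o2,d2=ray(c2,p2);d1,d2=d1[0],d2[0]
    s=np.linalg.lstsq(np.c_[d1,-d2],o2-o1,rcond=None)[0]
    a,b=o1+s[0]*d1,o2+s[1]*d2; return (a+b)/2,np.linalg.norm(a-b)
def proj(c,p):
    q=c["camera_from_world"]@np.r_[p,1]; q=q[:3]*[1,-1,-1]; q=c["mtx"]@q; return q[:2]/q[2]
RNG={"red":[(0,12),(170,180)],"yellow":[(23,34)],"green":[(50,85)],"blue":[(100,125)]}
def blobs(f,col,box,amin=25):
    h=cv2.cvtColor(f,cv2.COLOR_BGR2HSV); x0,y0,x1,y1=box
    m=np.zeros(f.shape[:2],np.uint8)
    if col=="black": m=((h[...,2]<85)&(h[...,1]<90)).astype(np.uint8)
    else:
        for a,b in RNG[col]: m|=cv2.inRange(h,(a,130,70),(b,255,255))//255
    w=np.zeros_like(m); w[y0:y1,x0:x1]=m[y0:y1,x0:x1]
    n,l,s,_=cv2.connectedComponentsWithStats(w,connectivity=8)
    return [np.argwhere(l==i)[:,::-1] for i in range(1,n) if s[i,4]>=amin]
BOX={"top":(140,165,310,275),"scene":(180,165,335,275)}
E
python3 - <<'E'
from h import *
C={n:eyes.camera(n) for n in BOX}
for n in BOX:
  for col in [*RNG,"black"]:
    for b in blobs(C[n]["frame"],col,BOX[n]):
      w=plane(C[n],b,.072)[:,:2].astype(np.float32); r=cv2.minAreaRect(w*1000)
      print(n,col,len(b),"px",b.mean(0).round(1),"bbox",b.min(0),b.max(0),"rect@.072",np.round(r[0],1),np.round(r[1],1),round(r[2],1))
E
```

```text
top red 262 px [203.  198.4] bbox [190 184] [214 208] rect@.072 [567.1 214.2] [44.6 43.1] 23.9
top red 273 px [222.2 238.9] bbox [204 219] [239 253] rect@.072 [495.  179.6] [53.8 53.7] 77.3
top yellow 268 px [251.8 215.4] bbox [235 194] [269 229] rect@.072 [539.5 123.6] [54.2 54.5] 77.2
top yellow 367 px [168.2 221.4] bbox [156 210] [180 233] rect@.072 [521.2 275.2] [43.2 41.7] 90.0
top green 204 px [206.4 206.1] bbox [187 188] [221 217] rect@.072 [559.1 211.3] [53.7 53.1] 78.0
top green 273 px [252.8 207.9] bbox [242 195] [264 219] rect@.072 [547.7 122.2] [40.  44.2] 90.0
top blue 218 px [176.3 230.5] bbox [155 212] [190 242] rect@.072 [514.6 267.3] [53.7 53.4] 77.4
top blue 304 px [220.2 233.6] bbox [208 221] [232 245] rect@.072 [499.9 181.2] [42.1 43. ] 45.2
top black 1981 px [218.1 175.5] bbox [140 165] [265 195] rect@.072 [597.8 214.6] [ 56.4 230. ] 0.1
top black 531 px [270.7 246.1] bbox [254 231] [286 263] rect@.072 [475.7  92.2] [51.4 51.8] 77.4
scene red 185 px [231.9 200. ] bbox [221 190] [241 207] rect@.072 [582.4 205.5] [42.  41.2] 61.4
scene red 101 px [262.3 233.1] bbox
[... 843 characters left out ...]
9] 46.7
scene black 506 px [304.  214.8] bbox [290 203] [318 228] rect@.072 [473.3  94.4] [51.  52.7] 77.3
scene black 28 px [232.  208.6] bbox [224 206] [240 210] rect@.072 [561.2 214.5] [33.2  9.5] 60.0
scene black 33 px [259.8 226. ] bbox [252 221] [269 228] rect@.072 [497.3 185. ] [35.6 11.7] 45.1
scene black 43 px [318.9 230.4] bbox [313 227] [322 235] rect@.072 [429.   90.7] [18.  18.2] 56.3
scene black 84 px [281.5 239.6] bbox [267 235] [296 244] rect@.072 [448.3 163. ] [61.2  6.5] 77.4
scene black 145 px [239.6 251.5] bbox [215 244] [265 259] rect@.072 [467.  246.1] [101.6   7.3] 77.4
scene black 253 px [302.4 263.8] bbox [259 253] [334 274] rect@.072 [385.4 164.9] [152.5   9.7] 76.6
```

Run:
```python
from h import *
C={n:eyes.camera(n) for n in BOX}; T,S=C["top"],C["scene"]
names=["blue","red","spare","green","yellow"]
P=np.array([[514.6,267.3],[495,179.6],[475.7,92.2],[559.1,211.3],[539.5,123.6]])/1e3
M=np.array([[0,.09],[0,0],[0,-.09],[.056,.045],[.056,-.045]])
a=M-M.mean(0);b=P-P.mean(0)
psi=np.arctan2((a[:,0]*b[:,1]-a[:,1]*b[:,0]).sum(),(a*b).sum()); R=np.array([[np.cos(psi),-np.sin(psi)],[np.sin(psi),np.cos(psi)]])
F=a@R.T+P.mean(0); print("psi",psi); 
for n,f,p in zip(names,F,P): print(n,f,"resid mm",(p-f)*1e3, "r",np.hypot(*f))
def pc(c,n):  # black pot centre by rect of plane points, back to pixel
    b=max(blobs(c["frame"],"black",{"top":(245,225,295,270),"scene":(285,198,322,229)}[n]),key=len)
    return np.array(cv2.minAreaRect(b.astype(np.float32))[0])
print("spare tri",tri(T,pc(T,"top"),S,pc(S,"scene")))
hc=lambda c,n,col,big,box:None
ringpx={"red":((190,184,214,208),(221,190,241,207)),"yellow":((156,210,180,233),(207,219,227,237)),"green":((242,195,264,219),(265,177,286,200)),"blue":((208,221,232,245),(253,207,271,224))}
for col,bx in ringpx.items():
    cs=[]
    for c,b in zip((T,S),bx):
        q=max(blobs(c["frame"],col,(b[0],b[1],b[2]+1,b[3]+1)),key=len)
        cs.append(cv2.minEnclosingCircle(q.astype(np.float32))[0])
    print("ring",col,*tri(T,cs[0],S,cs[1]))
for n,p,q in [("postTip",(165,48),(155,95)),("crateFR",(279,103),(256,120)),("crateFL",(137,75),(136,147)),("crateNR",(264,180),(269,178)),("canTop",(345,136),(311,99))]: print(n,*tri(T,p,S,q))
```

```text
psi -0.21939588191399
blue [0.5145 0.2675] resid mm [ 0.0954 -0.2178] r 0.579897130730898
red [0.4949 0.1797] resid mm [ 0.0831 -0.0751] r 0.5265224972506536
spare [0.4753 0.0918] resid mm [0.3707 0.3675] r 0.4841189915632322
green [0.5594 0.2114] resid mm [-0.2684 -0.1086] r 0.5979854361879017
yellow [0.5398 0.1236] resid mm [-0.2808  0.034 ] r 0.5537434783128117
spare tri (array([0.4763, 0.0918, 0.0647]), np.float64(0.0002864212392101208))
ring red [0.5602 0.2115 0.1147] 0.0018133666794112836
ring yellow [0.5152 0.268  0.1165] 0.0006970801677467976
ring green [0.5409 0.124  0.1141] 0.001701213962723598
ring blue [0.4958 0.18   0.1119] 0.0007975146436530244
postTip [0.7695 0.2618 0.2384] 0.0018578948076044652
crateFR [0.7341 0.0678 0.0901] 0.0161526985285831
crateFL [0.7848 0.3318 0.1041] 0.007967421381707246
crateNR [0.605 0.1   0.04 ] 0.00040768019454682315
canTop [ 0.6451 -0.0234  0.1885] 0.0021365011416566884
```

Run:
```python
import cv2
a=cv2.imread("pics/top0.png")[25:215,105:375]
b=cv2.imread("pics/scene0.png")[80:220,120:340]
a=cv2.resize(a,(782,550//1),interpolation=cv2.INTER_CUBIC)[:, :]
cv2.imwrite("pics/crateT.png",a)
cv2.imwrite("pics/crateS.png",cv2.resize(b,None,fx=3.6,fy=3.6,interpolation=cv2.INTER_CUBIC))
```

```text
(no output)
```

View pics/crateT.png

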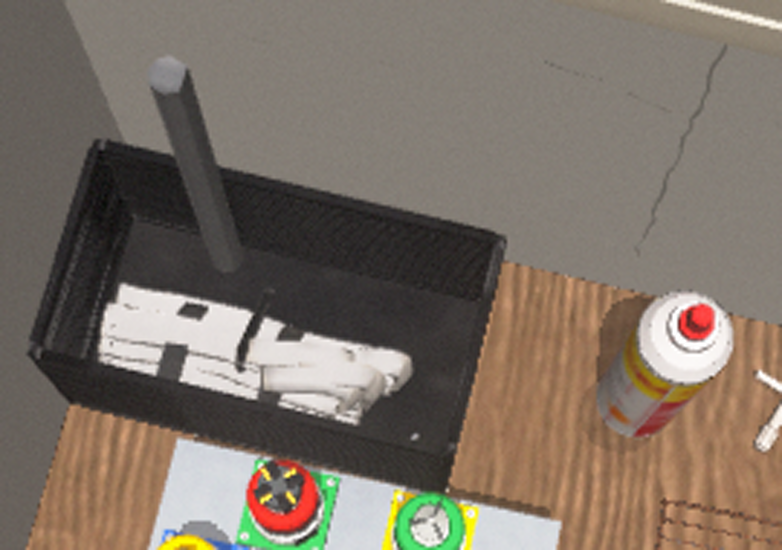

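View pics/crateS.png

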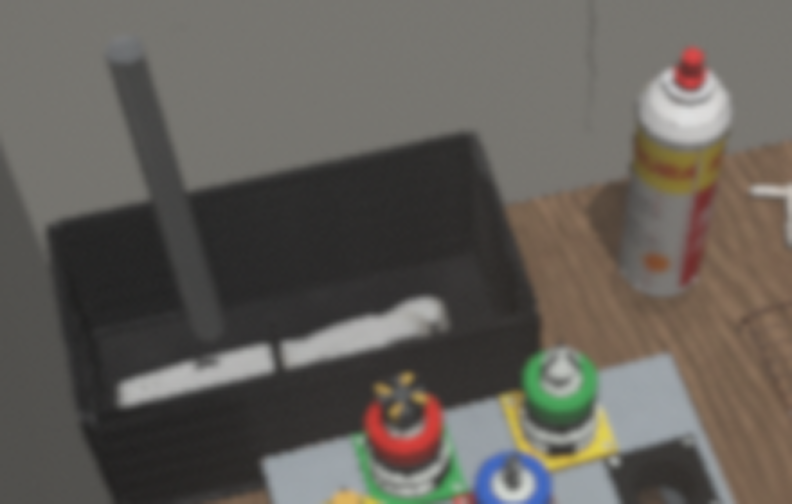

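The crate rim stands about 0.1 m high just behind the back row, so I'll open the jaws only part way there. The ring positions agree with the fitted pots to about 1 mm. First move: rise and turn the tool to the rack's yaw.

Emit:
move_arm(steps="0 0 -2 0 0 -0.165;0 0 -2 0 0 -0.165;0 0 -2 0 0 -0.165;0 0 -2 0 0 -0.165;0 0 -2 0 0 -0.165;0 0 -2 0 0 -0.167;0 0 0 0 0 0", jaw=0.65)

```text
clock: 1.18
ee_pos: [0.1932, -0.5152, 0.3597]
tcp_rot: [[0.22, 0.976, 0.0], [0.976, -0.22, -0.003], [-0.002, 0.001, -1.0]]
force: [0.4, -0.9, -0.5]
grip_width: 0.647
grasp_force: 0.0
```

```bash
cat > g.py <<'E'
import sys; from h import *
P=dict(blue=(.5145,.2675),red=(.4949,.1797),spare=(.4753,.0918),green=(.5594,.2114),yellow=(.5398,.1236))
def go(name,z):
    o=manip.get_obs(); R=o["tcp_rot"]; t=np.r_[P[name],z]
    yaw=np.arctan2(R[1,0],R[0,0])
    print(name,"tool-axes shift cm",(R.T@(t-o["ee_pos"])*100).round(2),"rz",round(-(1.3514-yaw),4),"tilt",R[:2,2],"pos",o["ee_pos"],"grip",round(o["grip_width"],3),round(o["grasp_force"],1),"F",o["force"],"t",round(o["clock"],2))
if __name__=="__main__": go(sys.argv[1],float(sys.argv[2]))
E
python3 - <<'E'
from h import *
C={n:eyes.camera(n) for n in BOX}
print(tri(C["top"],(263,177),C["scene"],(269,168)),tri(C["top"],(279.4,107.2),C["scene"],(252.8,117)))
import g; g.go("yellow",.25); print(manip.get_obs()["qpos"])
E
```

```text
(array([0.5991, 0.1042, 0.0896]), np.float64(0.0006644623761833507)) (array([0.7227, 0.0742, 0.112 ]), np.float64(0.0016189692586343223))
yellow tool-axes shift cm [69.93 19.66 10.85] rz -0.0041 tilt [-0.0002  0.001 ] pos [ 0.1931 -0.5148  0.3579] grip 0.648 0.0 F [-0.4687 -0.2305 -0.1186] t 1.27
[-1.4273  0.3281  1.0408 -0.      1.7737 -1.2038]
```

Emit:
move_arm(steps="5 1.4 0 0 0 0;5 1.4 0 0 0 0;5 1.4 0 0 0 0;5 1.4 0 0 0 0;5 1.4 0 0 0 0;5 1.4 0 0 0 0;5 1.4 0 0 0 0;5 1.4 0 0 0 0;5 1.4 0 0 0 0;5 1.4 0 0 0 0")

```text
clock: 2.52
ee_pos: [0.4392, -0.0558, 0.3578]
tcp_rot: [[0.221, 0.975, -0.001], [0.975, -0.221, 0.001], [0.0, -0.001, -1.0]]
force: [0.8, -0.8, -0.2]
grip_width: 0.65
grasp_force: 0.0
```

Emit:
move_arm(steps="5 1.4 0 0 0 0;5 1.4 0 0 0 0;5 1.4 0 0 0 0;3 1 0 0 0 0;1.9 0.7 0 0 0 0;0 0 3 0 0 0;0 0 4 0 0 0;0 0 3 0 0 0;0 0 0 0 0 0;0 0 0 0 0 0")

```text
clock: 3.78
ee_pos: [0.5402, 0.1238, 0.2597]
tcp_rot: [[0.219, 0.976, 0.001], [0.976, -0.219, 0.0], [0.0, 0.001, -1.0]]
force: [-0.2, -0.3, 0.4]
grip_width: 0.649
grasp_force: 0.0
```

```bash
python3 g.py yellow .099
```

```text
yellow tool-axes shift cm [-0.03 -0.06 16.07] rz -0.0017 tilt [0.0013 0.    ] pos [0.5402 0.1238 0.2597] grip 0.649 0.0 F [-0.2358 -0.3085  0.3589] t 3.77
```

Emit:
move_arm(steps="0 0 4 0 0 0;0 0 4 0 0 0;0 -0.05 3 0 0 0;0 0 2 0 0 0;0 0 1.5 0 0 0;0 0 1.5 0 0 0;0 0 0 0 0 0")

```text
clock: 4.65
ee_pos: [0.5393, 0.1239, 0.0983]
tcp_rot: [[0.218, 0.976, -0.001], [0.976, -0.218, -0.0], [-0.0, -0.001, -1.0]]
force: [0.5, 0.1, -0.3]
grip_width: 0.648
grasp_force: 0.0
```

Emit:
move_arm(steps="0 0 0 0 0 0;0 0 0 0 0 0;0 0 0 0 0 0;0 0 0 0 0 0;0 0 0 0 0 0;0 0 0 0 0 0", jaw=0.3, squeeze=40)

```text
clock: 5.4
ee_pos: [0.54, 0.1239, 0.0995]
tcp_rot: [[0.218, 0.976, 0.002], [0.976, -0.218, 0.0], [0.0, 0.002, -1.0]]
force: [1.7, -0.2, 5.6]
grip_width: 0.472
grasp_force: 40.0
```

Emit:
move_arm(steps="0 0 -1 0 0 0;0 0 -2 0 0 0;0 0 -3 0 0 0;0 0 -3.5 0 0 0;0 0 -3.5 0 0 0;0 0 -3 0 0 0;-1.5 -1.8 0 0 0 0;-1.5 -1.9 0 0 0 0;-1.5 -1.9 0 0 0 0;0 0 0 0 0 0")

```text
clock: 6.65
ee_pos: [0.4733, 0.092, 0.2587]
tcp_rot: [[0.219, 0.976, -0.002], [0.976, -0.219, 0.0], [-0.0, -0.002, -1.0]]
force: [-0.5, 0.3, -5.0]
grip_width: 0.468
grasp_force: 40.0
```

Run:
```python
from h import *; import g
a=[eyes.camera(n)["frame"] for n in("top","scene")]
cv2.imwrite("pics/p1.png",np.hstack([cv2.resize(a[0][100:290,120:330],None,fx=1.8,fy=1.8),cv2.resize(a[1][100:290,160:370],None,fx=1.8,fy=1.8)]))
g.go("spare",.099)
```

```text
spare tool-axes shift cm [-0.04  0.06 15.97] rz -0.0008 tilt [-0.0007  0.0002] pos [0.4749 0.0923 0.2587] grip 0.47 40.0 F [ 1.2357  0.6418 -4.9677] t 6.75
```

View pics/p1.png

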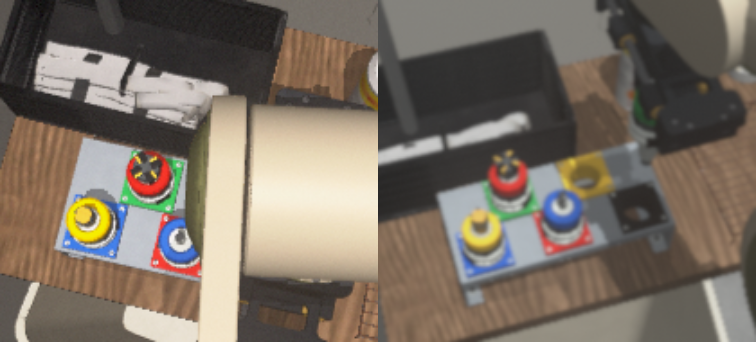

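The picture shows the green holder held upright (right view, about 640,120), the yellow pot empty and the spare pot clear. Now lowering it.

Emit:
move_arm(steps="0 0 3 0 0 0;0 0 3.5 0 0 0;0 0 3.5 0 0 0;0 0 2.5 0 0 0;0 0 1.5 0 0 0;0 0 0.8 0 0 0;0 0 0.6 0 0 0;0 0 0 0 0 0")

```text
clock: 7.75
ee_pos: [0.4751, 0.0922, 0.1047]
tcp_rot: [[0.218, 0.976, -0.0], [0.976, -0.218, 0.0], [0.0, -0.0, -1.0]]
force: [-0.6, -0.2, -3.9]
grip_width: 0.465
grasp_force: 40.0
```

```bash
python3 g.py spare .099
```

```text
spare tool-axes shift cm [-0.04  0.03  0.57] rz -0.0005 tilt [-0.0001  0.    ] pos [0.4751 0.0922 0.1047] grip 0.465 40.0 F [-0.5873 -0.2386 -3.8519] t 7.75
```

Still hanging free, about 5 mm up. I'll lower gently to contact.

Emit:
move_arm(steps="0 0 0.2 0 0 0;0 0 0.15 0 0 0;0 0 0.1 0 0 0;0 0 0.05 0 0 0;0 0 0 0 0 0;0 0 0 0 0 0")

```text
clock: 8.5
ee_pos: [0.4749, 0.0922, 0.0998]
tcp_rot: [[0.218, 0.976, 0.0], [0.976, -0.218, -0.0], [0.0, 0.0, -1.0]]
force: [0.8, -0.3, -5.0]
grip_width: 0.467
grasp_force: 40.0
```

Emit:
move_arm(steps="0 0 0.1 0 0 0;0 0 0.05 0 0 0;0 0 0 0 0 0;0 0 0 0 0 0")

```text
clock: 9.0
ee_pos: [0.475, 0.0922, 0.0994]
tcp_rot: [[0.218, 0.976, 0.001], [0.976, -0.218, -0.0], [0.0, 0.001, -1.0]]
force: [-4.0, -0.9, 8.6]
grip_width: 0.464
grasp_force: 40.0
```

Contact felt at the grasp height, so it's seated. Release, rise, and go to the blue pot for the yellow holder (tool +18 x from spare).

Emit:
move_arm(steps="0 0 0 0 0 0;0 0 0 0 0 0;0 0 0 0 0 0;0 0 -2 0 0 0;0 0 -3 0 0 0;0 0 -4 0 0 0;0 0 -3 0 0 0;0 0 0 0 0 0", jaw=0.65)

```text
clock: 10.0
ee_pos: [0.4757, 0.0922, 0.2199]
tcp_rot: [[0.218, 0.976, 0.004], [0.976, -0.218, -0.0], [0.001, 0.004, -1.0]]
force: [-0.1, -0.1, -1.1]
grip_width: 0.653
grasp_force: 0.0
```

Emit:
move_arm(steps="3 0 0 0 0 0;3 0 0 0 0 0;4 0 0 0 0 0;4 0 0 0 0 0;4 0 0 0 0 0;0 0 0 0 0 0;0 0 0 0 0 0")

```text
clock: 10.88
ee_pos: [0.5138, 0.2674, 0.2171]
tcp_rot: [[0.218, 0.976, -0.002], [0.976, -0.218, -0.001], [-0.001, -0.002, -1.0]]
force: [-1.0, -0.3, 0.1]
grip_width: 0.647
grasp_force: 0.0
```

Run:
```python
from h import *; import g
g.go("blue",.099); g.go("red",.099)
a=[eyes.camera(n)["frame"] for n in("top","scene")]
cv2.imwrite("pics/p2.png",np.hstack([cv2.resize(a[0][100:290,120:330],None,fx=1.8,fy=1.8),cv2.resize(a[1][100:290,160:370],None,fx=1.8,fy=1.8)]))
```

```text
blue tool-axes shift cm [ 0.04  0.08 11.81] rz -0.0006 tilt [-0.0019 -0.0008] pos [0.5138 0.2674 0.2171] grip 0.647 0.0 F [-1.0192 -0.3054  0.1424] t 10.88
red tool-axes shift cm [-8.95  0.09 11.82] rz -0.0006 tilt [-0.0019 -0.0008] pos [0.5138 0.2674 0.2171] grip 0.647 0.0 F [-1.0192 -0.3054  0.1424] t 10.88
```

View pics/p2.png

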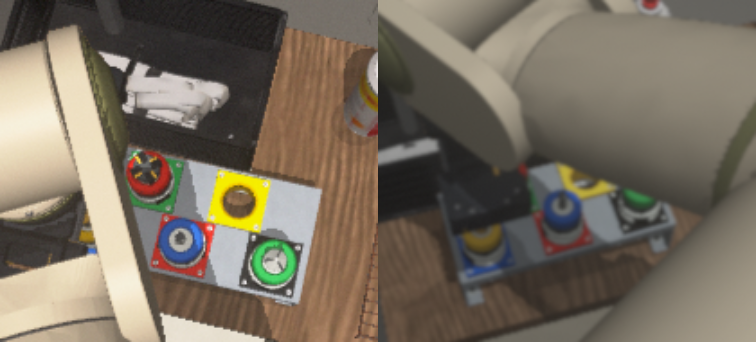

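Green sits flat in the black pot (about 273,262 in the left half). Now picking up the yellow holder.

Emit:
move_arm(steps="0 0.05 3 0 0 0;0 0 3 0 0 0;0 0 3 0 0 0;0 0 1.5 0 0 0;0 0 1.3 0 0 0;0 0 0 0 0 0;0 0 0 0 0 0")

```text
clock: 11.85
ee_pos: [0.5151, 0.2678, 0.1011]
tcp_rot: [[0.218, 0.976, 0.001], [0.976, -0.218, 0.0], [0.001, 0.001, -1.0]]
force: [-0.3, -0.4, -0.0]
grip_width: 0.652
grasp_force: 0.0
```

Emit:
move_arm(steps="0 0 0 0 0 0;0 0 0 0 0 0;0 0 0 0 0 0;0 0 0 0 0 0;0 0 0 0 0 0;0 0 0 0 0 0", jaw=0.3, squeeze=40)

```text
clock: 12.6
ee_pos: [0.5151, 0.2678, 0.1008]
tcp_rot: [[0.218, 0.976, 0.001], [0.976, -0.218, 0.0], [0.001, 0.001, -1.0]]
force: [1.1, 0.1, 6.6]
grip_width: 0.47
grasp_force: 40.0
```

Emit:
move_arm(steps="0 0 -1 0 0 0;0 0 -2 0 0 0;0 0 -3 0 0 0;0 0 -3.5 0 0 0;0 0 -3.5 0 0 0;0 0 -3 0 0 0;-1.5 0 0 0 0 0;-3 0.8 0 0 0 0;-3 1.6 0 0 0 0;-3 1.6 0 0 0 0")

```text
clock: 13.85
ee_pos: [0.5297, 0.1547, 0.258]
tcp_rot: [[0.218, 0.976, -0.005], [0.976, -0.218, -0.001], [-0.001, -0.004, -1.0]]
force: [0.4, -0.0, -5.4]
grip_width: 0.466
grasp_force: 40.0
```

Emit:
move_arm(steps="-2 1 0 0 0 0;-1 0.6 0 0 0 0;0 0 0 0 0 0;0 0 0 0 0 0")

```text
clock: 14.35
ee_pos: [0.5394, 0.1244, 0.2598]
tcp_rot: [[0.218, 0.976, -0.001], [0.976, -0.218, 0.0], [0.0, -0.001, -1.0]]
force: [0.7, -0.2, -5.9]
grip_width: 0.469
grasp_force: 40.0
```

```bash
python3 g.py yellow .099
```

```text
yellow tool-axes shift cm [-0.07  0.07 16.08] rz 0.0001 tilt [-0.0009  0.0003] pos [0.5394 0.1244 0.2598] grip 0.469 40.0 F [ 0.6667 -0.2345 -5.8869] t 14.35
```

Emit:
move_arm(steps="0 0 3 0 0 0;-0.05 0 3.5 0 0 0;0 0 3.5 0 0 0;0 0 2.5 0 0 0;0 0 1.5 0 0 0;0 0 0.8 0 0 0;0 0 0.6 0 0 0;0 0 0.2 0 0 0;0 0 0.1 0 0 0;0 0 0 0 0 0")

```text
clock: 15.6
ee_pos: [0.5399, 0.1233, 0.1036]
tcp_rot: [[0.218, 0.976, 0.001], [0.976, -0.218, 0.0], [0.0, 0.001, -1.0]]
force: [-0.7, 0.3, -5.0]
grip_width: 0.464
grasp_force: 40.0
```

Emit:
move_arm(steps="0 0 0.05 0 0 0;0 0 0.05 0 0 0;0 0 0 0 0 0;0 0 0 0 0 0")

```text
clock: 16.1
ee_pos: [0.5398, 0.1233, 0.1023]
tcp_rot: [[0.218, 0.976, -0.0], [0.976, -0.218, 0.0], [0.0, -0.0, -1.0]]
force: [-0.2, -0.2, -5.3]
grip_width: 0.468
grasp_force: 40.0
```

Emit:
move_arm(steps="0 0 0.1 0 0 0;0 0 0.05 0 0 0;0 0 0.05 0 0 0;0 0 0 0 0 0;0 0 0 0 0 0")

```text
clock: 16.73
ee_pos: [0.5398, 0.1233, 0.1008]
tcp_rot: [[0.218, 0.976, 0.0], [0.976, -0.218, -0.0], [0.0, 0.0, -1.0]]
force: [-4.2, -1.5, 6.3]
grip_width: 0.463
grasp_force: 40.0
```

Seated. Next: the blue holder in the red pot.

Emit:
move_arm(steps="0 0 0 0 0 0;0 0 0 0 0 0;0 0 0 0 0 0;0 0 -2 0 0 0;0 0 -3 0 0 0;0 0 -4 0 0 0;0 0 -3 0 0 0;1.5 -1.8 0 0 0 0;1.5 -1.9 0 0 0 0;1.5 -1.9 0 0 0 0", jaw=0.65)

```text
clock: 17.98
ee_pos: [0.4929, 0.1809, 0.2189]
tcp_rot: [[0.217, 0.976, -0.003], [0.976, -0.217, -0.0], [-0.001, -0.003, -1.0]]
force: [0.0, 0.2, -0.1]
grip_width: 0.649
grasp_force: 0.0
```

Emit:
move_arm(steps="0 0 0 0 0 0;0 0 0 0 0 0")

```text
clock: 18.23
ee_pos: [0.4946, 0.1796, 0.2196]
tcp_rot: [[0.218, 0.976, -0.001], [0.976, -0.218, -0.0], [-0.0, -0.001, -1.0]]
force: [0.0, 0.4, -0.9]
grip_width: 0.649
grasp_force: 0.0
```

```bash
python3 g.py red .099
```

```text
red tool-axes shift cm [ 0.02  0.04 12.06] rz 0.0 tilt [-0.001  -0.0003] pos [0.4946 0.1796 0.2196] grip 0.649 0.0 F [ 0.0231  0.4489 -0.9079] t 18.23
```

Emit:
move_arm(steps="0 0.05 3 0 0 0;0 0 3 0 0 0;0 0 3 0 0 0;0 0 1.5 0 0 0;0 0 1.4 0 0 0;0 0 0 0 0 0;0 0 0 0 0 0")

```text
clock: 19.1
ee_pos: [0.4958, 0.1793, 0.1017]
tcp_rot: [[0.218, 0.976, 0.001], [0.976, -0.218, 0.0], [0.0, 0.001, -1.0]]
force: [0.1, -0.1, -0.9]
grip_width: 0.649
grasp_force: 0.0
```

Emit:
move_arm(steps="0 0 0 0 0 0;0 0 0 0 0 0;0 0 0 0 0 0;0 0 0 0 0 0;0 0 0 0 0 0;0 0 0 0 0 0", jaw=0.3, squeeze=40)

```text
clock: 19.85
ee_pos: [0.4957, 0.1793, 0.1017]
tcp_rot: [[0.218, 0.976, 0.001], [0.976, -0.218, 0.0], [0.0, 0.001, -1.0]]
force: [0.1, -1.0, 5.6]
grip_width: 0.47
grasp_force: 40.0
```

Emit:
move_arm(steps="0 0 -1 0 0 0;0 0 -2 0 0 0;0 0 -3 0 0 0;0 0 -3.5 0 0 0;0 0 -3.5 0 0 0;0 0 -3 0 0 0;3 0 0 0 0 0;3 0 0 0 0 0;3 0 0 0 0 0;0 0 0 0 0 0")

```text
clock: 21.1
ee_pos: [0.5145, 0.2685, 0.2602]
tcp_rot: [[0.216, 0.976, -0.003], [0.976, -0.216, -0.0], [-0.001, -0.002, -1.0]]
force: [-0.3, -0.4, -4.6]
grip_width: 0.468
grasp_force: 40.0
```

```bash
python3 g.py blue .099
```

```text
blue tool-axes shift cm [-0.08  0.06 16.12] rz 0.0016 tilt [-0.0025 -0.0004] pos [0.5145 0.2685 0.2602] grip 0.468 40.0 F [-0.2895 -0.4043 -4.6341] t 21.1
```

Seating height is about 0.1017. Lowering.

Emit:
move_arm(steps="-0.05 0 3 0 0 0;0 0 3.5 0 0 0;0 0 3.5 0 0 0;0 0 2.5 0 0 0;0 0 1.5 0 0 0;0 0 0.8 0 0 0;0 0 0.6 0 0 0;0 0 0.2 0 0 0;0 0 0.1 0 0 0;0 0 0 0 0 0")

```text
clock: 22.35
ee_pos: [0.515, 0.2667, 0.1045]
tcp_rot: [[0.218, 0.976, 0.0], [0.976, -0.218, 0.0], [0.0, 0.0, -1.0]]
force: [-0.4, 0.0, -6.8]
grip_width: 0.464
grasp_force: 40.0
```

Emit:
move_arm(steps="0 0 0.1 0 0 0;0 0 0.05 0 0 0;0 0 0 0 0 0;0 0 0 0 0 0")

```text
clock: 22.85
ee_pos: [0.515, 0.2667, 0.1028]
tcp_rot: [[0.218, 0.976, 0.0], [0.976, -0.218, 0.0], [0.0, 0.0, -1.0]]
force: [0.1, 0.5, -6.2]
grip_width: 0.463
grasp_force: 40.0
```

Emit:
move_arm(steps="0 0 0.1 0 0 0;0 0 0.05 0 0 0;0 0 0 0 0 0;0 0 0 0 0 0")

```text
clock: 23.35
ee_pos: [0.515, 0.2666, 0.1017]
tcp_rot: [[0.218, 0.976, 0.001], [0.976, -0.218, 0.0], [0.0, 0.0, -1.0]]
force: [-2.5, -0.7, 3.7]
grip_width: 0.465
grasp_force: 40.0
```

Seated. Next: the red holder in the green pot (-4.5, +5.6).

Emit:
move_arm(steps="0 0 0 0 0 0;0 0 0 0 0 0;0 0 0 0 0 0;0 0 -2 0 0 0;0 0 -3 0 0 0;0 0 -4 0 0 0;0 0 -3 0 0 0;-1.5 1.8 0 0 0 0;-1.5 1.9 0 0 0 0;-1.4 1.9 0 0 0 0", jaw=0.65)

```text
clock: 24.6
ee_pos: [0.5606, 0.2108, 0.2213]
tcp_rot: [[0.218, 0.976, 0.0], [0.976, -0.218, 0.0], [0.0, 0.0, -1.0]]
force: [0.8, -1.0, -0.7]
grip_width: 0.644
grasp_force: 0.0
```

Emit:
move_arm(steps="0 0 0 0 0 0;0 0 0 0 0 0")

```text
clock: 24.85
ee_pos: [0.5597, 0.2118, 0.2211]
tcp_rot: [[0.218, 0.976, -0.0], [0.976, -0.218, 0.0], [0.0, -0.0, -1.0]]
force: [0.2, 1.0, -0.9]
grip_width: 0.649
grasp_force: 0.0
```

```bash
python3 g.py green .099
```

```text
green tool-axes shift cm [-0.05 -0.02 12.21] rz -0.0005 tilt [-0.0005  0.0002] pos [0.5597 0.2118 0.2211] grip 0.649 0.0 F [ 0.2154  1.048  -0.8953] t 24.85
```

Red pot is at (-4.5, -5.6) from here.

Emit:
move_arm(steps="-0.05 0 3 0 0 0;0 0 3 0 0 0;0 0 3 0 0 0;0 0 1.5 0 0 0;0 0 1.5 0 0 0;0 0 0 0 0 0;0 0 0 0 0 0")

```text
clock: 25.72
ee_pos: [0.5603, 0.2111, 0.1021]
tcp_rot: [[0.218, 0.976, 0.001], [0.976, -0.218, 0.0], [0.001, 0.001, -1.0]]
force: [0.6, 0.0, -0.1]
grip_width: 0.652
grasp_force: 0.0
```

Emit:
move_arm(steps="0 0 0 0 0 0;0 0 0 0 0 0;0 0 0 0 0 0;0 0 0 0 0 0;0 0 0 0 0 0;0 0 0 0 0 0", jaw=0.3, squeeze=40)

```text
clock: 26.48
ee_pos: [0.5602, 0.211, 0.1018]
tcp_rot: [[0.218, 0.976, 0.001], [0.976, -0.218, 0.0], [0.0, 0.001, -1.0]]
force: [1.4, -0.1, 5.8]
grip_width: 0.468
grasp_force: 40.0
```

Emit:
move_arm(steps="0 0 -1 0 0 0;0 0 -2 0 0 0;0 0 -3 0 0 0;0 0 -3.5 0 0 0;0 0 -3.5 0 0 0;0 0 -3 0 0 0;-1.5 -1.8 0 0 0 0;-1.5 -1.9 0 0 0 0;-1.5 -1.9 0 0 0 0;0 0 0 0 0 0")

```text
clock: 27.72
ee_pos: [0.4939, 0.179, 0.2612]
tcp_rot: [[0.218, 0.976, -0.002], [0.976, -0.218, -0.0], [-0.001, -0.002, -1.0]]
force: [0.8, 0.8, -5.1]
grip_width: 0.464
grasp_force: 40.0
```

```bash
python3 g.py red .099
```

```text
red tool-axes shift cm [ 0.1   0.11 16.22] rz -0.0009 tilt [-0.002  -0.0002] pos [0.4939 0.179  0.2612] grip 0.464 40.0 F [ 0.8124  0.761  -5.1385] t 27.73
```

Emit:
move_arm(steps="0.05 0 3 0 0 0;0 0 3.5 0 0 0;0 0 3.5 0 0 0;0 0 2.5 0 0 0;0 0 1.5 0 0 0;0 0 0.8 0 0 0;0 0 0.6 0 0 0;0 0 0.2 0 0 0;0 0 0.1 0 0 0;0 0 0 0 0 0")

```text
clock: 28.98
ee_pos: [0.4957, 0.1798, 0.1045]
tcp_rot: [[0.218, 0.976, 0.001], [0.976, -0.218, 0.0], [0.0, 0.001, -1.0]]
force: [0.4, -0.0, -5.9]
grip_width: 0.468
grasp_force: 40.0
```

Emit:
move_arm(steps="0 0 0.1 0 0 0;0 0 0.05 0 0 0;0 0 0 0 0 0;0 0 0 0 0 0")

```text
clock: 29.48
ee_pos: [0.4955, 0.1798, 0.1028]
tcp_rot: [[0.218, 0.976, 0.0], [0.976, -0.218, -0.0], [0.0, 0.0, -1.0]]
force: [0.4, -0.5, -5.2]
grip_width: 0.469
grasp_force: 40.0
```

Emit:
move_arm(steps="0 0 0.1 0 0 0;0 0 0.05 0 0 0;0 0 0 0 0 0;0 0 0 0 0 0")

```text
clock: 29.98
ee_pos: [0.4956, 0.1798, 0.1018]
tcp_rot: [[0.218, 0.976, 0.001], [0.976, -0.218, 0.0], [0.0, 0.001, -1.0]]
force: [-3.1, -0.7, 4.8]
grip_width: 0.466
grasp_force: 40.0
```

Seated. Next: green from the spare pot (-9, 0).

Emit:
move_arm(steps="0 0 0 0 0 0;0 0 0 0 0 0;0 0 0 0 0 0;0 0 -2 0 0 0;0 0 -3 0 0 0;0 0 -4 0 0 0;0 0 -3 0 0 0;-3 0 0 0 0 0;-3 0 0 0 0 0;-3 0 0 0 0 0", jaw=0.65)

```text
clock: 31.22
ee_pos: [0.4757, 0.0911, 0.2213]
tcp_rot: [[0.218, 0.976, 0.0], [0.976, -0.218, -0.0], [0.0, 0.0, -1.0]]
force: [-0.5, 0.1, 0.1]
grip_width: 0.646
grasp_force: 0.0
```

Emit:
move_arm(steps="0 0 0 0 0 0;0 0 0 0 0 0")

```text
clock: 31.48
ee_pos: [0.4761, 0.0925, 0.2213]
tcp_rot: [[0.218, 0.976, 0.0], [0.976, -0.218, 0.0], [0.0, 0.0, -1.0]]
force: [0.7, 1.0, 0.0]
grip_width: 0.645
grasp_force: 0.0
```

```bash
python3 g.py spare .099
```

```text
spare tool-axes shift cm [-0.09 -0.07 12.23] rz -0.0006 tilt [0.0002 0.0003] pos [0.4761 0.0925 0.2213] grip 0.645 0.0 F [0.6723 0.9766 0.0362] t 31.48
```

Green pot is at (+13.5, +5.6) from here.

Emit:
move_arm(steps="-0.05 -0.05 3 0 0 0;0 0 3 0 0 0;0 0 3 0 0 0;0 0 1.5 0 0 0;0 0 1.5 0 0 0;0 0 0 0 0 0;0 0 0 0 0 0")

```text
clock: 32.35
ee_pos: [0.4757, 0.0921, 0.1017]
tcp_rot: [[0.218, 0.976, 0.001], [0.976, -0.218, 0.0], [0.0, 0.001, -1.0]]
force: [0.4, -0.4, 0.1]
grip_width: 0.653
grasp_force: 0.0
```

Emit:
move_arm(steps="0 0 0 0 0 0;0 0 0 0 0 0;0 0 0 0 0 0;0 0 0 0 0 0;0 0 0 0 0 0;0 0 0 0 0 0", jaw=0.3, squeeze=40)

```text
clock: 33.1
ee_pos: [0.4753, 0.0917, 0.1017]
tcp_rot: [[0.218, 0.976, 0.001], [0.976, -0.218, 0.0], [0.0, 0.0, -1.0]]
force: [-2.2, 1.3, 5.9]
grip_width: 0.467
grasp_force: 40.0
```

Emit:
move_arm(steps="0 0 -1 0 0 0;0 0 -2 0 0 0;0 0 -3 0 0 0;0 0 -3.5 0 0 0;0 0 -3.5 0 0 0;0 0 -3 0 0 0;1.5 0.6 0 0 0 0;3 1.2 0 0 0 0;3 1.3 0 0 0 0;3 1.3 0 0 0 0")

```text
clock: 34.35
ee_pos: [0.5415, 0.186, 0.259]
tcp_rot: [[0.218, 0.976, -0.003], [0.976, -0.218, -0.0], [-0.001, -0.003, -1.0]]
force: [0.7, -0.7, -4.6]
grip_width: 0.463
grasp_force: 40.0
```

Emit:
move_arm(steps="2 0.8 0 0 0 0;1 0.4 0 0 0 0;0 0 0 0 0 0;0 0 0 0 0 0")

```text
clock: 34.85
ee_pos: [0.5591, 0.2106, 0.261]
tcp_rot: [[0.219, 0.976, -0.001], [0.976, -0.219, -0.0], [-0.001, -0.001, -1.0]]
force: [-0.4, -0.2, -5.0]
grip_width: 0.465
grasp_force: 40.0
```

```bash
python3 g.py green .099
```

```text
green tool-axes shift cm [ 0.09  0.03 16.2 ] rz -0.0011 tilt [-0.0007 -0.0004] pos [0.5591 0.2106 0.261 ] grip 0.465 40.0 F [-0.4488 -0.1963 -5.0287] t 34.85
```

Emit:
move_arm(steps="0.05 0 3 0 0 0;0 0 3.5 0 0 0;0 0 3.5 0 0 0;0 0 2.5 0 0 0;0 0 1.5 0 0 0;0 0 0.8 0 0 0;0 0 0.6 0 0 0;0 0 0.2 0 0 0;0 0 0.1 0 0 0;0 0 0 0 0 0")

```text
clock: 36.1
ee_pos: [0.5596, 0.2116, 0.1045]
tcp_rot: [[0.218, 0.976, 0.001], [0.976, -0.218, 0.0], [0.0, 0.0, -1.0]]
force: [0.2, 0.4, -5.4]
grip_width: 0.47
grasp_force: 40.0
```

Emit:
move_arm(steps="0 0 0.1 0 0 0;0 0 0.05 0 0 0;0 0 0 0 0 0;0 0 0 0 0 0")

```text
clock: 36.6
ee_pos: [0.5595, 0.2116, 0.1028]
tcp_rot: [[0.218, 0.976, 0.0], [0.976, -0.218, 0.0], [0.0, 0.0, -1.0]]
force: [-0.6, 0.6, -4.2]
grip_width: 0.468
grasp_force: 40.0
```

Emit:
move_arm(steps="0 0 0.1 0 0 0;0 0 0.05 0 0 0;0 0 0 0 0 0;0 0 0 0 0 0")

```text
clock: 37.1
ee_pos: [0.5595, 0.2116, 0.1017]
tcp_rot: [[0.218, 0.976, 0.0], [0.976, -0.218, 0.0], [0.0, 0.0, -1.0]]
force: [-2.9, -1.2, 3.1]
grip_width: 0.466
grasp_force: 40.0
```

Seated. Release, rise to about 0.34, and back off to the right along the way I came so the cameras can see.

Emit:
move_arm(steps="0 0 0 0 0 0;0 0 0 0 0 0;0 0 0 0 0 0;0 0 -2 0 0 0;0 0 -4 0 0 0;0 0 -5 0 0 0;0 0 -5 0 0 0;0 0 -5 0 0 0;0 0 -3 0 0 0;0 0 0 0 0 0", jaw=0.65)

```text
clock: 38.35
ee_pos: [0.5599, 0.2117, 0.3432]
tcp_rot: [[0.218, 0.976, 0.005], [0.976, -0.218, 0.001], [0.002, 0.004, -1.0]]
force: [0.8, 0.9, 0.0]
grip_width: 0.649
grasp_force: 0.0
```

Emit:
move_arm(steps="-4 -1.6 0 0 0 0;-5 -1.6 0 0 0 0;-5 -1.6 0 0 0 0;-5 -1.6 0 0 0 0;-5 -1.6 0 0 0 0;-5 -1.6 0 0 0 0;-5 -1.6 0 0 0 0;-5 -1.6 0 0 0 0;-5 -1.6 0 0 0 0;-5 -1.6 0 0 0 0")

```text
clock: 39.6
ee_pos: [0.2951, -0.2326, 0.3399]
tcp_rot: [[0.218, 0.976, -0.001], [0.976, -0.218, 0.002], [0.001, -0.001, -1.0]]
force: [0.2, 0.0, -0.0]
grip_width: 0.649
grasp_force: 0.0
```

Emit:
move_arm(steps="-5 -1.4 0 0 0 0;-5 -1.4 0 0 0 0;-5 -1.4 0 0 0 0;0 0 0 0 0 0;0 0 0 0 0 0")

```text
clock: 40.22
ee_pos: [0.2228, -0.3682, 0.3402]
tcp_rot: [[0.218, 0.976, -0.0], [0.976, -0.218, 0.002], [0.002, -0.001, -1.0]]
force: [0.7, -0.2, 0.5]
grip_width: 0.647
grasp_force: 0.0
```

Run:
```python
from h import *
C={n:eyes.camera(n) for n in BOX}; T,S=C["top"],C["scene"]
a=[T["frame"],S["frame"]]
cv2.imwrite("pics/p3.png",np.hstack([cv2.resize(a[0][100:290,130:360],None,fx=1.7,fy=1.7),cv2.resize(a[1][80:270,150:350],None,fx=1.7,fy=1.7)]))
P=dict(blue=(.5145,.2675),red=(.4949,.1797),green=(.5594,.2114),yellow=(.5398,.1236))
for k,p in P.items():
    cs=[]
    for c in (T,S):
        u=proj(c,(*p,.114)).astype(int)
        q=max(blobs(c["frame"],k,(u[0]-13,u[1]-13,u[0]+14,u[1]+14)),key=len); cs.append(cv2.minEnclosingCircle(q.astype(np.float32))[0])
    print(k,*tri(T,cs[0],S,cs[1]),p)
```

```text
blue [0.5123 0.2683 0.1173] 0.00013510489039893415 (0.5145, 0.2675)
red [0.4942 0.1813 0.1169] 0.0014440912612529958 (0.4949, 0.1797)
green [0.5571 0.2127 0.1197] 0.0021534948205523 (0.5594, 0.2114)
yellow [0.5371 0.1271 0.1235] 0.0012137419946042943 (0.5398, 0.1236)
```

View pics/p3.png

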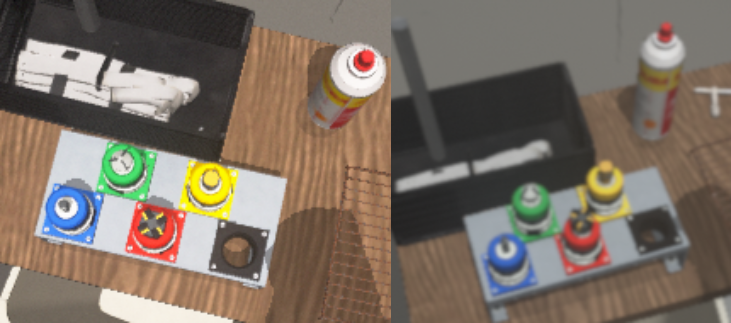

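All four stand upright in the pots of their own colour, the black pot is empty and the can is unmoved. The few-mm spread in the ring figures comes from rings and pots of the same colour merging in the masks. The contact heights matched the grasp heights for all of them.

```bash
python3 -c "
from rig import manip
print(manip.job_done())"
```

```text
the job is handed in; nothing more can be done
None
```

I moved all four holders into the pots of their ring colour, left the black pot empty and didn't touch the spray can; the job is handed in at about 40 s on the robot's clock, and no verdict came back.

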